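# Give each specimen mould back to its own test tray

### The arm

A 6-joint arm with a two-finger parallel gripper is mounted at the origin on the work surface. World frame = base frame: x ahead of the robot, y to its left, z up, the work surface at z = 0. Lengths are in m, angles in rad, forces in N, time in s.
With the tool pointing down it reaches from about 0.375 to 0.975 m from the base axis. Payload 3.8 kg.
Tool frame: the origin (TCP) lies midway between the tips of the shut fingers; the grasp point (between the pads) lies 19 mm behind it; z points along the fingers, y is the line along which they close (so a half turn about z gives the same grasp; the last joint's range is limited). The gripper opens to 85 mm and grips with 20 to 120 N. Pads are 22 mm wide; open, the fingers measure 114 mm over their backs; the gripper's body (76 mm by 85 mm) begins 54 mm behind the grasp point. The pads swing forward as they close: fully open they stand 13 mm farther back than shut.
Start: joints at [-1.233, 0.264, 1.604, -0, 1.274, -0.037], TCP at [0.247, -0.628, 0.231] pointing down, gripper open.
Joint ranges: [-2.63, 2.63], [-0.94, 2.18], [0.31, 2.57], [-1.31, 4.45], [0, 2.66], [-2.55, 2.55]. Speed limits (rad/s): [2.57, 2.57, 3.14, 3.14, 3.14, 3.14].

### API

Orientations are given as a rotation vector (axis times angle).
In Python, from bench import env gives the robot as it stands.
- The arm moves only by the tool send_rows, never from a script. Its argument "deltas" is a list of rows, each a list of 5 numbers: the finger opening in cm, from 0 to 8.54, then the shift along the tool's x, y, z in cm, then the turn about the tool's z in degrees. In form: [[jaw, x, y, z, turn], ...]. A call has 1 to 20 rows; each row shifts and turns the commanded pose from where the row before left it, along the tool's axes as they then stand; what a row does not reach is not made up. A row lasts 1/8 s, in which the tool goes at most 62.5 mm and 10.7 degrees, less where a joint would pass 70% of its speed; a pose out of reach is approached as far as the arm can. A call with a gripper value outside its range is refused whole. The fingers move at their own pace and stop on an object; the grip force is fixed at half the most. Time passes only in rows, so rows that do not move let the fingers close. It gives the time, the measured TCP pose, the force, the opening and the grip force at its end, in the units of the state.
- env.sense(): the state, without advancing time (a new reading comes with each control period).
- env.get_image(name): name is "scene" or "top" or "wrist"; returns the picture (400x640x3 uint8, blue, green, red); there is no depth.
- env.camera_info(name): a dict with "fx", "fy", "cx", "cy" (pixels), "k1" (the pictures are not rectified: a ray, as slopes to the right and down, at radius r is drawn at 1 + k1 r^2 times it, then the intrinsics apply), "R" (3x3) and "t" (3): a world point X has camera coordinates R X + t. Camera axes: x right, y down, z forward; pixel columns grow to the right and rows downward; lengths in m; the calibration is good to about 2 mm. A picture is of the moment at which its call begins: read the wrist's pose just before it. camera_info takes no time and is no camera call; for the wrist camera it gives the pose at the moment of the call.
- env.hand_in(): hands the job in; it is judged then, once.
The state is a dict: "time_s": time; "joint_pos": joint angles; "dq": joint speeds; "tau": joint torques, N m; "ee_pos": TCP position; "eef_rot": TCP orientation; "ft_force": force on the tool from outside, world axes, zero at the start; "torque": the same for the moment, N m; "opening": finger opening in m; "finger_force": force on a finger pad.
Only numpy, scipy, OpenCV 4.12 (cv2) and the standard library are available. Lean on these libraries where they do the work, as an engineer would, in place of code of your own. Each camera call takes 0.05 s, during which the arm holds its last target. There are 200 camera calls.

### The job

The three specimen moulds have been put back in the wrong test trays: change them round so that the round cup is in the tray with the cone, the tall tube in the tray with the vane and the square cutter in the tray with the square loading plate, each standing upright and released in the middle of its tray's black rubber pad. The empty tray is free for parking one meanwhile. Set the moulds down, do not drop them or knock them over, and leave the wash bottle, the glass beaker and the lidded tin between the trays where they stand.

Things in the scene. Friction and masses are not known exactly. Their poses are not given: they have to be found in the camera images.
- cup: Penetration cup: round aluminium cup, outer diameter 60 mm, 40 mm high, open at the top, walls 2.5 mm, about 0.15 kg. Origin: centre of its underside, z up. Starts upright on a pad that is not its own.
- tube: Vane mould: tall steel tube of outer diameter 45 mm, open at the top, on a round foot flange 62 mm in diameter and 6 mm thick; 75 mm high overall, about 0.3 kg. Origin: centre of its underside, z up. Starts upright on a pad that is not its own.
- cutter: Square specimen cutter: steel frame open at top and bottom, 64 by 64 mm outside, 28 mm high, walls 3 mm, about 0.18 kg. Origin: centre of its underside, x and y square to its sides, z up. Starts on a pad that is not its own, its sides turned at most 15 degrees from those of that tray.
- cone_tray: Metal tray, fixed, rim 8 mm high; reaches 52 mm to -x, 118 mm to +x, 70 mm to each side in y of its origin: on the bench under the centre of its 84 mm square black rubber pad (pad top 6 mm above the bench). Its tool: steel cone on a stem (cone 60 mm long, 32 mm wide, 110 mm overall) lying along y in saddles at x = +87 mm, up to 37 mm high; stays there. The cup belongs on this pad.
- vane_tray: Metal tray, fixed, rim 8 mm high; reaches 52 mm to -x, 118 mm to +x, 70 mm to each side in y of its origin: on the bench under the centre of its 84 mm square black rubber pad (pad top 6 mm above the bench). Its tool: thin rod with a four-bladed vane (blades 32 mm across, 44 mm long, 110 mm overall) lying along y in saddles at x = +87 mm, up to 37 mm high; stays there. The tube belongs on this pad.
- shear_tray: Metal tray, fixed, rim 8 mm high; reaches 52 mm to -x, 118 mm to +x, 70 mm to each side in y of its origin: on the bench under the centre of its 84 mm square black rubber pad (pad top 6 mm above the bench). Its tool: square ribbed steel loading plate, 58 mm, with a ball in its middle, lying at x = +86 mm, up to 24 mm high; stays there. The cutter belongs on this pad.
- spare_tray: Metal tray, fixed, rim 8 mm high; reaches 52 mm to -x, 118 mm to +x, 70 mm to each side in y of its origin: on the bench under the centre of its 84 mm square black rubber pad (pad top 6 mm above the bench). No tool and no mould on it: free for parking a mould.
- wash_bottle: White plastic wash bottle with a bent spout, diameter 68 mm, 195 mm high, loose. Origin: centre of its underside. A bystander, beyond the trays; the spout reaches 58 mm out along its x, at 160 to 195 mm height.
- beaker: Glass beaker, mouth 68 mm in diameter, 90 mm high, loose. Origin: centre of its underside. A bystander, beyond the trays.
- tin: Lidded aluminium moisture tin standing by itself, 51 mm in diameter, 34 mm high, loose. Origin: centre of its underside. A bystander, in the gap between the two middle trays.
Mind the look-alikes: they are no part of the job. What is shaped like the shear_tray but red is not meant.

How it is judged:
By the outcome, as a careful person would: the job done as asked, in the order asked, and still so for the second after the job is handed in, with the robot touching nothing.
It also fails if it takes over 118 s, if anything falls off the work surface, if the arm or the gripper's body presses on something with over 40 N, if the wrist force passes 120 N, or if a joint passes its speed limit or range.

## Working session

There is one attempt and no reset: what is moved stays moved. The work goes in short steps, Python scripts to look and compute and a tool call to move; the robot and the scene stay as the last step left them, time stands still between calls to the robot, and variables do not carry over. Pictures are saved under pics/ and viewed, at most 14 in all, crops included, and the job is handed in when it is done.

Besides the shell and the picture viewer there is one more tool, called after "Emit:" as name([rows], argument=value, ...), one row to a line, values as JSON. send_rows: Moves the arm, as the interface text tells. Its arguments: {"type":"object","properties":{"deltas":{"type":"array"}},"required":["deltas"]}

```bash
mkdir -p pics; ls; python3 - <<'E'
from bench import env
import cv2
for n in("top","scene"):
    cv2.imwrite(f"pics/{n}0.png",env.get_image(n)); c=env.camera_info(n); print(n,c)
s=env.sense(); print(s)
E
```

```text
pics
top {'fx': 439.2238554856882, 'fy': 439.2238554856882, 'cx': 319.9143570968773, 'cy': 204.10897998627047, 'k1': -0.019247325443570166, 'R': array([[ 2.88193018e-02, -9.99584636e-01,  5.92504858e-05],
       [-9.96664383e-01, -2.87396347e-02, -7.63815542e-02],
       [ 7.63515309e-02,  2.14221021e-03, -9.97078660e-01]]), 't': array([0.00720317, 0.49793631, 1.34621883])}
scene {'fx': 365.988474005316, 'fy': 365.988474005316, 'cx': 322.7923545509445, 'cy': 201.43950249792425, 'k1': -0.054212361685370754, 'R': array([[-0.67190169,  0.74051994, -0.01335438],
       [ 0.58710301,  0.52153562, -0.61912087],
       [-0.45150656, -0.42382875, -0.78518215]]), 't': array([ 0.3439711 , -0.25754706,  1.20276798])}
{'time_s': 0.1, 'joint_pos': array([-1.23290749e+00,  2.64649297e-01,  1.60528001e+00, -2.57759679e-05,
        1.27373671e+00, -3.68566180e-02]), 'dq': array([ 0.00096673, -0.00110315, -0.00293385,  0.00025544,  0.00142932,
       -0.00133273]), 'tau': array([ 1.41748929e-03, -5.16706252e+01, -3.68589807e+01,  9.72699894e-06,
        6.34247568e-03,  2.59180888e-05]), 'ee_pos': array([ 0.24686165, -0.62749414,  0.23008278]), 'eef_rot': array([-3.08459277e+00, -5.84840896e-01,  5.26280655e-04]), 'ft_force': array([-0.5695299 , -0.09452722, -0.37640842]), 'torque': array([ 0.0491752 ,  0.01034531, -0.02553506]), 'finger_force': 0.0, 'opening': 0.08507360327213065}
```

View pics/top0.png

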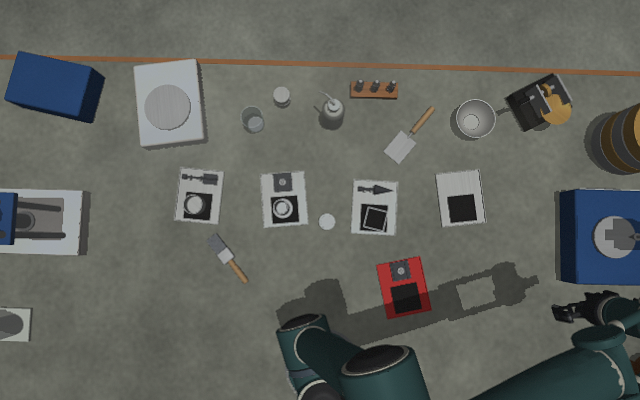

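View pics/scene0.png

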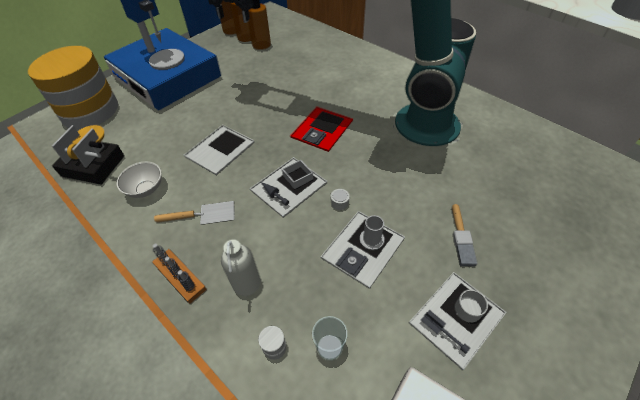

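The top view shows four white trays:
- (198,196): vane, holding the cup.
- (285,200): square plate, holding the tube.
- (374,207): cone, holding the cutter.
- (461,198): empty.

Two things could be the shear tray, at (285,200) and (404,290). The second is red, so it is the look-alike and the white one is meant. The tin is at (327,222). The lidded pot at (281,96) is another look-alike. I'll confirm this in a crop and measure the tray outlines.

```bash
cat > h.py <<'E'
import numpy as np, cv2
from bench import env
from scipy.spatial.transform import Rotation as Rn
def ray(c,uv,z):
    "pixels -> world points on plane z"
    uv=np.atleast_2d(np.float64(uv)); K=np.array([[c['fx'],0,c['cx']],[0,c['fy'],c['cy']],[0,0,1.]])
    p=cv2.undistortPoints(uv[:,None],K,np.array([c['k1'],0,0,0.]))[:,0]
    R,t=np.array(c['R']),np.array(c['t']); o=-R.T@t
    d=np.c_[p,np.ones(len(p))]@R
    return o+d*((z-o[2])/d[:,2])[:,None]
def proj(c,X):
    K=np.array([[c['fx'],0,c['cx']],[0,c['fy'],c['cy']],[0,0,1.]])
    return cv2.projectPoints(np.float64(np.atleast_2d(X)),cv2.Rodrigues(np.array(c['R']))[0],np.array(c['t']),K,np.array([c['k1'],0,0,0.]))[0][:,0]
E
python3 - <<'E'
from h import *
im=cv2.imread("pics/top0.png"); c=env.camera_info("top")
cv2.imwrite("pics/crop.png",cv2.resize(im[155:320,170:490],None,fx=2.5,fy=2.5,interpolation=cv2.INTER_CUBIC))
m=(im.min(2)>150).astype(np.uint8); m[:160]=0;m[240:]=0;m[:,:165]=0;m[:,495:]=0
n,l,st,_=cv2.connectedComponentsWithStats(m)
for i in range(1,n):
    if st[i,4]<300: continue
    ys,xs=np.where(l==i)
    W=ray(c,np.c_[xs,ys],.004)[:,:2]
    (cx,cy),(w,h),a=cv2.minAreaRect(np.float32(W*1000))
    yaw=a if w>h else a-90
    yaw=(yaw+90)%180-90
    o=np.array([cx,cy])-33*np.array([np.cos(np.radians(yaw)),np.sin(np.radians(yaw))])
    print(st[i,:4],"ctr",cx,cy,w,h,"yaw",yaw,"pad",o)
for n,p,z in(("tin",(327,222),.034),("beaker",(252,120),.0),("bottle",(331,118),.1)): print(n,ray(c,p,z)[0])
E
```

```text
[176 169  47  55] ctr 514.6841430664062 403.4565734863281 132.2089080810547 163.3742218017578 yaw -3.7806167602539062 pad [481.75595662 405.63247267]
[436 170  49  57] ctr 531.5059204101562 -419.37158203125 165.05975341796875 134.44374084472656 yaw 7.746504783630371 pad [ 498.80707439 -423.81966801]
[261 172  47  56] ctr 511.6748046875 135.55783081054688 165.9654083251953 136.9316864013672 yaw 6.292275428771973 pad [478.87360524 131.94102074]
[351 180  45  55] ctr 494.62164306640625 -147.39743041992188 136.35171508789062 167.29957580566406 yaw -1.5388946533203125 pad [ 461.63354535 -146.51119729]
tin [ 0.44203311 -0.00177223  0.034     ]
beaker [0.76274974 0.24678551 0.        ]
bottle [ 0.74868833 -0.00414418  0.1       ]
```

View pics/crop.png

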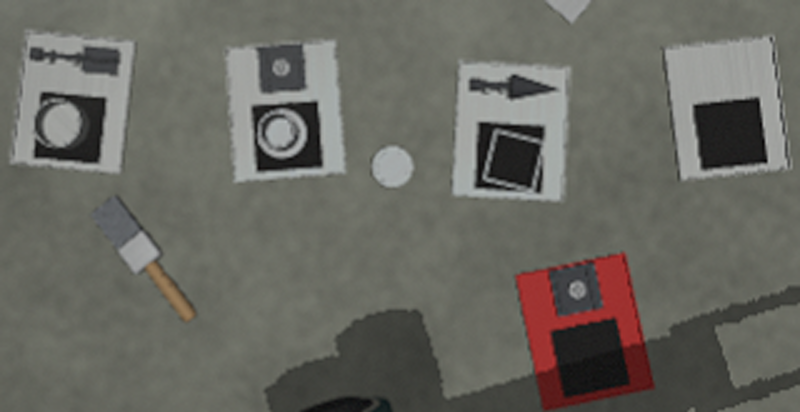

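The crop confirms it: cup at crop (60,125), tube at (282,130), cutter at (513,160), and the red tray is excluded. My order is cutter to spare, cup to cone tray, tube to vane tray, then cutter to shear tray. First I hover over the cone tray.

```bash
cat >> h.py <<'E'
def cur():
    s=env.sense(); R=Rn.from_rotvec(s['eef_rot']).as_matrix()
    return s,R,np.degrees(np.arctan2(R[1,0],R[0,0]))
def goal(p,yaw):
    s,R,y=cur(); turn=-((yaw-y+180)%360-180)
    a=np.radians(yaw); Rg=np.array([[np.cos(a),np.sin(a),0],[np.sin(a),-np.cos(a),0],[0,0,-1]])
    print("yaw now",y.round(2),"turn",turn.round(2),"then tool shift cm",(Rg.T@(np.array(p)-s['ee_pos'])*100).round(2),
      "| shift in present tool axes",(R.T@(np.array(p)-s['ee_pos'])*100).round(2),"tilt",(R[2,:2]).round(4))
E
python3 -c "
from h import *
goal([.4616,-.1465,.25],-1.5)
c=env.camera_info('wrist');s,R,y=cur();Rc=np.array(c['R']);o=-Rc.T@c['t'];print('cam in tool',R.T@(o-s['ee_pos']),R.T@Rc.T[:,2],c['fx'])
"
```

```text
yaw now 21.47 turn 22.97 then tool shift cm [ 20.21 -48.65  -1.99] | shift in present tool axes [ 37.59 -36.9   -1.91] tilt [ 0.0001 -0.0021]
cam in tool [ 0.07941326  0.00170042 -0.14276829] [-3.11910878e-01 -6.79663491e-04  9.50111121e-01] 355.5642352303736
```

Emit:
send_rows([
  [8.5, 0, 0, -0.5, 8],
  [8.5, 0, 0, -0.5, 8],
  [8.5, 0, 0, -0.5, 7],
  [8.5, 2, -4.86, -0.05, 0],
  [8.5, 2, -4.86, -0.05, 0],
  [8.5, 2, -4.86, -0.05, 0],
  [8.5, 2, -4.86, -0.05, 0],
  [8.5, 2, -4.86, -0.05, 0],
  [8.5, 2, -4.86, -0.05, 0],
  [8.5, 2, -4.86, -0.05, 0],
  [8.5, 2, -4.86, -0.05, 0],
  [8.5, 2, -4.86, -0.05, 0],
  [8.5, 2, -4.86, -0.05, 0],
  [8.5, 0, 0, 0, 0],
  [8.5, 0, 0, 0, 0],
])

```text
time_s: 1.98
ee_pos: [0.4596, -0.1477, 0.2509]
eef_rot: [3.141, -0.04, -0.001]
ft_force: [-0.2, -0.7, -0.4]
opening: 0.0848
finger_force: 0.0
```

```bash
python3 -c "
from h import *
goal([.4616,-.1465,.25],-1.5);print(env.sense()['joint_pos'],env.sense()['ee_pos'])
import pickle;pickle.dump(env.camera_info('wrist'),open('w1.pkl','wb'));cv2.imwrite('pics/w1.png',env.get_image('wrist'))
"
```

```text
yaw now -1.46 turn 0.04 then tool shift cm [ 0.19 -0.13  0.09] | shift in present tool axes [ 0.19 -0.13  0.09] tilt [-0.0009  0.0004]
[-3.62031644e-01 -1.17932468e-01  1.97573260e+00 -7.45425300e-04
  1.28449522e+00  1.23453624e+00] [ 0.45963519 -0.14771489  0.25092128]
```

View pics/w1.png

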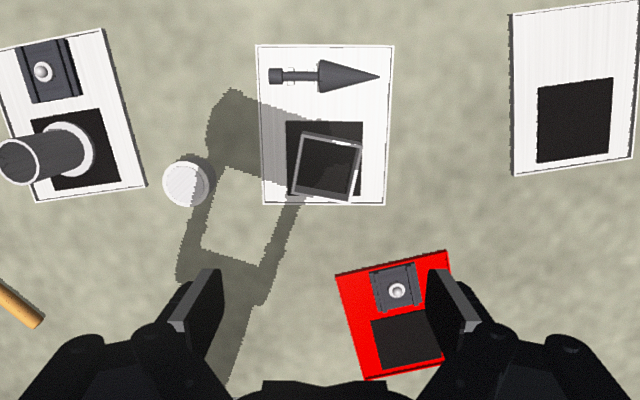

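The wrist view shows the cone tray's pad with corners around (286..363, 121..196). The cutter on it has top corners near (303,132), (361,143), (351,202) and (294,192). The spare pad spans about (537..613, 77..163). I'll enlarge the cutter region to get accurate pixels.

```bash
python3 -c "
import cv2
im=cv2.imread('pics/w1.png')
a=cv2.resize(im[110:215,275:375],None,fx=4,fy=4,interpolation=cv2.INTER_CUBIC)
b=cv2.resize(im[70:175,525:625],None,fx=4,fy=4,interpolation=cv2.INTER_CUBIC)
cv2.imwrite('pics/w1c.png',cv2.hconcat([a,b]))"
```

```text
(no output)
```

View pics/w1c.png

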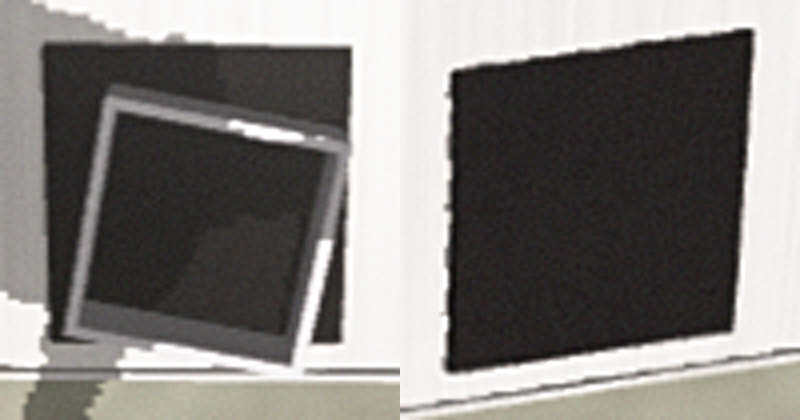

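The left panel shows the cutter's top ring at crop (107,97), (347,147), (297,370) and (66,335), and the cone pad at (43,44), (351,46), (344,345) and (48,342). The right panel shows the spare pad at (452,70), (753,30), (733,330) and (448,372).

```bash
cat >> h.py <<'E'
def quad(c,P,off,sc,z):
    "corners TL,TR,BR,BL in crop px -> centre, yaw of x axis (image up), sides"
    W=ray(c,(np.array(P)+.5)/sc-.5+np.array(off),z)[:,:2]
    e=W-W.mean(0); f=W[0]+W[1]-W[2]-W[3]; g=W[0]+W[3]-W[1]-W[2]
    v=f+np.array([g[1],-g[0]])
    print(W.mean(0).round(4),"yaw",np.degrees(np.arctan2(v[1],v[0])).round(2),"x-size",np.hypot(*f/2).round(4),"y-size",np.hypot(*g/2).round(4))
    return W.mean(0)
E
python3 -c "
from h import *
import pickle;c=pickle.load(open('w1.pkl','rb'))
o=(275,110)
quad(c,[(43,44),(351,46),(344,345),(48,342)],o,4,.006)
m=quad(c,[(107,97),(347,147),(297,370),(66,335)],o,4,.034)
quad(c,[(52,70),(353,30),(333,330),(48,372)],(525,70),4,.006)
goal([*m,.06],-13)
"
```

```text
[ 0.4622 -0.149 ] yaw -1.76 x-size 0.0836 y-size 0.0834
[ 0.4569 -0.1509] yaw -12.05 x-size 0.0621 y-size 0.0619
[ 0.4997 -0.4252] yaw 7.56 x-size 0.0825 y-size 0.0838
yaw now -1.54 turn 11.46 then tool shift cm [-0.2   0.32 19.1 ] | shift in present tool axes [-0.24  0.26 19.1 ] tilt [-0.0008  0.0004]
```

Emit:
send_rows([
  [8.54, 0, 0, 0, 5.2],
  [8.54, -0.23, 0.3, 0, 5.3],
  [8.54, 0, 0, 5, 0],
  [8.54, 0, 0, 5, 0],
  [8.54, 0, 0, 5, 0],
  [8.54, 0, 0, 4, 0],
  [8.54, 0, 0, 2.5, 0],
  [8.54, 0, 0, 1.5, 0],
  [8.54, 0, 0, 1.5, 0],
  [8.54, 0, 0, 0, 0],
  [8.54, 0, 0, 0, 0],
])

```text
time_s: 3.4
ee_pos: [0.4581, -0.1507, 0.0071]
eef_rot: [3.124, -0.329, 0.002]
ft_force: [0.5, -0.5, -0.4]
opening: 0.0854
finger_force: 0.0
```

Emit:
send_rows([
  [6, 0, 0, 0, 0],
  [6, 0, 0, 0, 0],
  [5.5, 0, 0, 0, 0],
  [5.5, 0, 0, 0, 0],
  [5.5, 0, 0, 0, 0],
  [5.5, 0, 0, 0, 0],
])

```text
time_s: 4.15
ee_pos: [0.4586, -0.1507, 0.0076]
eef_rot: [3.124, -0.329, 0.004]
ft_force: [-0.2, 0.3, 6.2]
opening: 0.0628
finger_force: 66.5
```

Emit:
send_rows([
  [5.5, 0, 0, -1, 0],
  [5.5, 0, 0, -2, 0],
  [5.5, 0, 0, -4, 0],
  [5.5, 0, 0, -3, 0],
  [5.5, 0, 0, 0, 0],
])

```text
time_s: 4.78
ee_pos: [0.4595, -0.1511, 0.1092]
eef_rot: [3.123, -0.329, 0.009]
ft_force: [-0.5, -1.1, -2.5]
opening: 0.0628
finger_force: 66.3
```

```bash
python3 -c "
from h import *
goal([.4995,-.4245,.012],7.6); s=env.sense();print(s['ee_pos'],s['opening'],s['finger_force'],s['ft_force'])
"
```

```text
yaw now -12.02 turn -19.62 then tool shift cm [ 0.35 27.63  9.72] | shift in present tool axes [ 9.55 25.89  9.8 ] tilt [0.0061 0.001 ]
[ 0.45948743 -0.15113188  0.10915547] 0.06279946452894827 66.26579403877258 [-0.45680365 -1.08564363 -2.5119166 ]
```

Emit:
send_rows([
  [5.5, 0, 0, 0, -6.6],
  [5.5, 0, 0, 0, -6.5],
  [5.5, 0, 0, 0, -6.5],
  [5.5, 0.1, 4.6, 0, 0],
  [5.5, 0.1, 4.6, 0, 0],
  [5.5, 0.1, 4.6, 0, 0],
  [5.5, 0.05, 4.6, 0, 0],
  [5.5, 0, 4.6, 0, 0],
  [5.5, 0, 4.6, 0, 0],
  [5.5, 0, 0, 0, 0],
  [5.5, 0, 0, 4, 0],
  [5.5, 0, 0, 3, 0],
  [5.5, 0, 0, 1.5, 0],
  [5.5, 0, 0, 0.7, 0],
  [5.5, 0, 0, 0.3, 0],
  [5.5, 0, 0, 0.2, 0],
  [5.5, 0, 0, 0.2, 0],
  [5.5, 0, 0, 0, 0],
])

```text
time_s: 7.02
ee_pos: [0.4974, -0.4237, 0.0078]
eef_rot: [3.134, 0.207, 0.001]
ft_force: [0.0, 0.7, -1.9]
opening: 0.0624
finger_force: 66.6
```

Emit:
send_rows([
  [5.5, 0, 0, 0.1, 0],
  [5.5, 0, 0, 0.1, 0],
  [5.5, 0, 0, 0, 0],
])

```text
time_s: 7.4
ee_pos: [0.4974, -0.4237, 0.0076]
eef_rot: [3.134, 0.207, 0.0]
ft_force: [-3.8, 3.1, 10.3]
opening: 0.0625
finger_force: 68.0
```

Emit:
send_rows([
  [6.8, 0, 0, 0, 0],
  [7.5, 0, 0, 0, 0],
  [8.54, 0, 0, 0, 0],
  [8.54, 0, 0, -1, 0],
  [8.54, 0, 0, -4, 0],
  [8.54, 0, 0, -6, 0],
  [8.54, 0, 0, -6, 0],
  [8.54, 0, 0, -6, 5.7],
  [8.54, 0, 0, -1, 5.7],
  [8.54, 0, 0, 0, 0],
])

```text
time_s: 8.65
ee_pos: [0.498, -0.4242, 0.2481]
eef_rot: [3.137, -0.103, 0.005]
ft_force: [0.7, -0.2, -1.6]
opening: 0.0855
finger_force: 0.0
```

```bash
python3 -c "
from h import *
goal([.482,.406,.25],-3.8); s=env.sense();print(s['ee_pos'],s['ft_force'])
"
```

```text
yaw now -3.76 turn 0.04 then tool shift cm [ -7.1  -82.73  -0.19] | shift in present tool axes [ -7.04 -82.73  -0.45] tilt [0.0035 0.0028]
[ 0.49798799 -0.42416626  0.24809978] [ 0.71309133 -0.24099496 -1.58213888]
```

Emit:
send_rows([
  [8.54, -0.44, -5.17, 0, 0],
  [8.54, -0.44, -5.17, 0, 0],
  [8.54, -0.44, -5.17, 0, 0],
  [8.54, -0.44, -5.17, 0, 0],
  [8.54, -0.44, -5.17, 0, 0],
  [8.54, -0.44, -5.17, 0, 0],
  [8.54, -0.44, -5.17, 0, 0],
  [8.54, -0.44, -5.17, 0, 0],
  [8.54, -0.44, -5.17, 0, 0],
  [8.54, -0.44, -5.17, 0, 0],
  [8.54, -0.44, -5.17, 0, 0],
  [8.54, -0.44, -5.17, 0, 0],
  [8.54, -0.44, -5.17, 0, 0],
  [8.54, -0.44, -5.17, 0, 0],
  [8.54, -0.44, -5.17, 0, 0],
  [8.54, -0.44, -5.17, 0, 0],
  [8.54, 0, 0, 0, 0],
  [8.54, 0, 0, 0, 0],
])

```text
time_s: 10.9
ee_pos: [0.4812, 0.4058, 0.2433]
eef_rot: [3.137, -0.102, -0.004]
ft_force: [0.0, -0.0, 0.2]
opening: 0.0852
finger_force: 0.0
```

```bash
python3 -c "
from h import *
goal([.482,.406,.25],-3.8);print(env.sense()['joint_pos'],env.sense()['ee_pos'])
import pickle;pickle.dump(env.camera_info('wrist'),open('w2.pkl','wb'));im=env.get_image('wrist');cv2.imwrite('pics/w2.png',im)
cv2.imwrite('pics/w2c.png',cv2.resize(im[30:230,220:420],None,fx=3,fy=3,interpolation=cv2.INTER_CUBIC))
"
```

```text
yaw now -3.72 turn 0.08 then tool shift cm [ 0.08 -0.02 -0.67] | shift in present tool axes [ 0.07 -0.02 -0.67] tilt [-0.0024  0.0028]
[ 6.61307229e-01  1.74084916e-01  1.69002210e+00 -5.27704572e-04
  1.28115083e+00  2.29711707e+00] [0.48123321 0.40582501 0.24332202]
```

View pics/w2c.png

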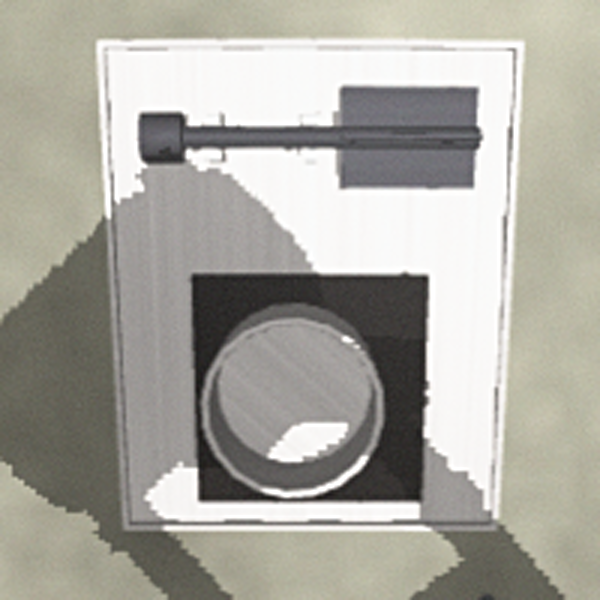

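The crop shows the cup's rim spanning x 202–384 and y 318–498, so its centre is about (293,408). The vane pad's corners are at (192,274), (428,274), (421,503) and (199,501).

```bash
python3 -c "
from h import *
import pickle;c=pickle.load(open('w2.pkl','rb'))
o=(220,30)
quad(c,[(192,274),(428,274),(421,503),(199,501)],o,3,.006)
W=ray(c,(np.array([(202,408),(384,408),(293,318),(293,498)])+.5)/3-.5+o,.046);print(W.round(4),(W[0]+W[1])/2,(W[2]+W[3])/2)
m=W.mean(0)
goal([*m[:2],.018],-3.8)
"
```

```text
[0.484  0.4046] yaw -3.85 x-size 0.0836 y-size 0.0827
[[0.4891 0.4394 0.046 ]
 [0.4852 0.3804 0.046 ]
 [0.5161 0.4079 0.046 ]
 [0.4566 0.412  0.046 ]] [0.48714322 0.40988216 0.046     ] [0.48636451 0.40993695 0.046     ]
yaw now -3.79 turn 0.01 then tool shift cm [ 0.49 -0.49 22.58] | shift in present tool axes [ 0.53 -0.54 22.58] tilt [-0.0018  0.0022]
```

Emit:
send_rows([
  [8.54, 0.5, -0.5, 3, 0],
  [8.54, 0, 0, 5, 0],
  [8.54, 0, 0, 5, 0],
  [8.54, 0, 0, 4, 0],
  [8.54, 0, 0, 3, 0],
  [8.54, 0, 0, 2, 0],
  [8.54, 0, 0, 1, 0],
  [8.54, 0, 0, 0, 0],
  [8.54, 0, 0, 0, 0],
  [6, 0, 0, 0, 0],
  [5.5, 0, 0, 0, 0],
  [5.2, 0, 0, 0, 0],
  [5.2, 0, 0, 0, 0],
  [5.2, 0, 0, 0, 0],
  [5.2, 0, 0, 0, 0],
])

```text
time_s: 12.82
ee_pos: [0.4886, 0.4122, 0.0171]
eef_rot: [-3.138, 0.104, -0.004]
ft_force: [-1.4, 0.4, 6.0]
opening: 0.0588
finger_force: 65.0
```

Emit:
send_rows([
  [5.2, 0, 0, -0.5, 0],
  [5.2, 0, 0, -1.5, 0],
  [5.2, 0, 0, -4, 0],
  [5.2, 0, 0, -5, 0],
  [5.2, 0, 0, -3, 0],
  [5.2, 0, 0, 0, 0],
])

```text
time_s: 13.58
ee_pos: [0.4895, 0.4129, 0.1597]
eef_rot: [-3.135, 0.105, -0.009]
ft_force: [-0.1, 0.9, -2.5]
opening: 0.0589
finger_force: 64.8
```

```bash
python3 -c "
from h import *
goal([.4638,-.148,.0175],-1.7); s=env.sense();print(s['ee_pos'],s['opening'],s['ft_force'])
"
```

```text
yaw now -3.82 turn -2.12 then tool shift cm [-0.91 56.14 14.22] | shift in present tool axes [ 1.09 56.21 13.94] tilt [ 0.0058 -0.0052]
[0.48950738 0.41286469 0.15968912] 0.058866970507323466 [-0.05802467  0.93080954 -2.45218733]
```

Emit:
send_rows([
  [5.2, 0, 1, 0, -2.1],
  [5.2, 0, 3, 0, 0],
  [5.2, -0.1, 5, 0, 0],
  [5.2, -0.1, 5, 0, 0],
  [5.2, -0.1, 5, 0, 0],
  [5.2, -0.1, 5, 0, 0],
  [5.2, -0.1, 5, 0, 0],
  [5.2, -0.1, 5, 0, 0],
  [5.2, -0.1, 5, 0, 0],
  [5.2, -0.1, 5, 0, 0],
  [5.2, -0.1, 5, 0, 0],
  [5.2, 0, 5, 0, 0],
  [5.2, 0, 2, 0, 0],
  [5.2, 0, 0, 0, 0],
  [5.2, 0, 0, 4, 0],
  [5.2, 0, 0, 4, 0],
  [5.2, 0, 0, 3, 0],
  [5.2, 0, 0, 1, 0],
  [5.2, 0, 0, 0, 0],
])

```text
time_s: 15.95
ee_pos: [0.4605, -0.1473, 0.0345]
eef_rot: [-3.14, 0.046, 0.003]
ft_force: [0.5, -0.2, -0.8]
opening: 0.059
finger_force: 65.0
```

```bash
python3 -c "
from h import *
goal([.4638,-.148,.0175],-1.7); s=env.sense();print(s['ee_pos'],s['opening'],s['ft_force'])
"
```

```text
yaw now -1.68 turn 0.02 then tool shift cm [0.33 0.06 1.7 ] | shift in present tool axes [0.34 0.06 1.7 ] tilt [-0.0021 -0.0009]
[ 0.46049611 -0.14730686  0.03450762] 0.05895502010523839 [ 0.50437034 -0.19799481 -0.82665582]
```

Emit:
send_rows([
  [5.2, 0.3, 0.05, 0.5, 0],
  [5.2, 0, 0, 0.5, 0],
  [5.2, 0, 0, 0.3, 0],
  [5.2, 0, 0, 0.2, 0],
  [5.2, 0, 0, 0.1, 0],
  [5.2, 0, 0, 0, 0],
])

```text
time_s: 16.7
ee_pos: [0.4641, -0.1488, 0.0192]
eef_rot: [-3.141, 0.047, 0.0]
ft_force: [-0.3, -0.3, -2.0]
opening: 0.0591
finger_force: 65.0
```

Emit:
send_rows([
  [5.2, 0, 0, 0.1, 0],
  [5.2, 0, 0, 0.1, 0],
  [5.2, 0, 0, 0, 0],
])

```text
time_s: 17.08
ee_pos: [0.4642, -0.1488, 0.0172]
eef_rot: [-3.141, 0.047, 0.0]
ft_force: [0.1, -0.5, -1.4]
opening: 0.0592
finger_force: 65.0
```

Emit:
send_rows([
  [5.2, 0, 0, 0.05, 0],
  [5.2, 0, 0, 0.05, 0],
  [5.2, 0, 0, 0, 0],
])

```text
time_s: 17.45
ee_pos: [0.4642, -0.1488, 0.017]
eef_rot: [-3.141, 0.047, 0.001]
ft_force: [-3.2, 2.1, 7.0]
opening: 0.0588
finger_force: 65.8
```

Emit:
send_rows([
  [6.5, 0, 0, 0, 0],
  [7.5, 0, 0, 0, 0],
  [8.54, 0, 0, 0, 0],
  [8.54, 0, 0, -1, 0],
  [8.54, 0, 0, -4, 0],
  [8.54, 0, 0, -6, 0],
  [8.54, 0, 0, -6, 0],
  [8.54, 0, 0, -6, 0],
  [8.54, 0, 0, 0, 0],
  [8.54, 0, 0, 0, 0],
])

```text
time_s: 18.7
ee_pos: [0.4641, -0.1488, 0.2467]
eef_rot: [3.141, -0.047, 0.001]
ft_force: [0.2, 0.8, -0.4]
opening: 0.0854
finger_force: 0.0
```

```bash
python3 -c "
from h import *
goal([.479,.132,.28],6.3);print(env.sense()['joint_pos'],env.sense()['ee_pos'])
import pickle;pickle.dump(env.camera_info('wrist'),open('w3.pkl','wb'));im=env.get_image('wrist');cv2.imwrite('pics/w3.png',im)
cv2.imwrite('pics/w3c.png',cv2.resize(im[30:230,220:420],None,fx=3,fy=3,interpolation=cv2.INTER_CUBIC))
"
```

```text
yaw now -1.73 turn -8.03 then tool shift cm [  4.56 -27.74  -3.33] | shift in present tool axes [  0.64 -28.11  -3.33] tilt [0.0009 0.0003]
[-3.61318424e-01 -1.07195184e-01  1.97385764e+00  3.37055508e-05
  1.27393824e+00  1.23959637e+00] [ 0.46413362 -0.14876948  0.24673611]
```

View pics/w3c.png

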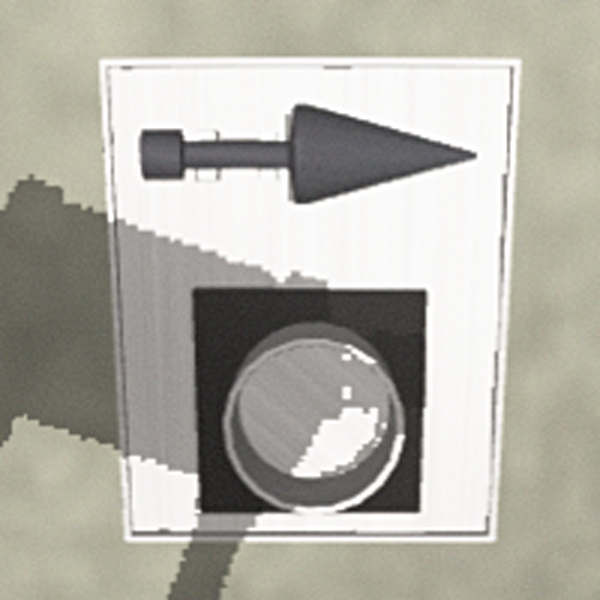

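The cup now stands upright on the cone pad, with its rim spanning x 223–405 and y 338–516. The pad's corners are at (192,289), (427,290), (420,513) and (199,512).

```bash
python3 -c "
from h import *
import pickle;c=pickle.load(open('w3.pkl','rb'))
o=(220,30)
quad(c,[(192,289),(427,290),(420,513),(199,512)],o,3,.006)
W=ray(c,(np.array([(223,427),(405,427),(314,338),(314,516)])+.5)/3-.5+o,.046);print(W.mean(0))
"
```

```text
[ 0.4622 -0.1489] yaw -1.84 x-size 0.0831 y-size 0.0834
[ 0.462766   -0.15060049  0.046     ]
```

Emit:
send_rows([
  [8.54, 0, -2, -1, -4],
  [8.54, 0, -4, -1, -4],
  [8.54, 0.85, -4.7, -1.3, 0],
  [8.54, 0.85, -4.8, 0, 0],
  [8.54, 0.85, -4.8, 0, 0],
  [8.54, 0.8, -4.8, 0, 0],
  [8.54, 0.8, -2.6, 0, 0],
  [8.54, 0, 0, 0, 0],
  [8.54, 0, 0, 0, 0],
])

```text
time_s: 19.88
ee_pos: [0.4799, 0.1308, 0.2776]
eef_rot: [3.136, 0.172, -0.005]
ft_force: [-0.8, 0.1, 0.3]
opening: 0.0851
finger_force: 0.0
```

```bash
python3 -c "
from h import *
goal([.479,.132,.28],6.3);print(env.sense()['joint_pos'],env.sense()['ee_pos'])
import pickle;pickle.dump(env.camera_info('wrist'),open('w4.pkl','wb'));im=env.get_image('wrist');cv2.imwrite('pics/w4.png',im)
cv2.imwrite('pics/w4c.png',cv2.resize(im[30:230,220:420],None,fx=3,fy=3,interpolation=cv2.INTER_CUBIC))
"
```

```text
yaw now 6.29 turn -0.01 then tool shift cm [-0.07 -0.13 -0.24] | shift in present tool axes [-0.07 -0.13 -0.24] tilt [-0.0033  0.0009]
[ 2.16329146e-01 -1.01197166e-01  1.91192626e+00 -5.65325786e-04
  1.33426164e+00  1.67746314e+00] [0.47986012 0.13075654 0.27757249]
```

View pics/w4c.png

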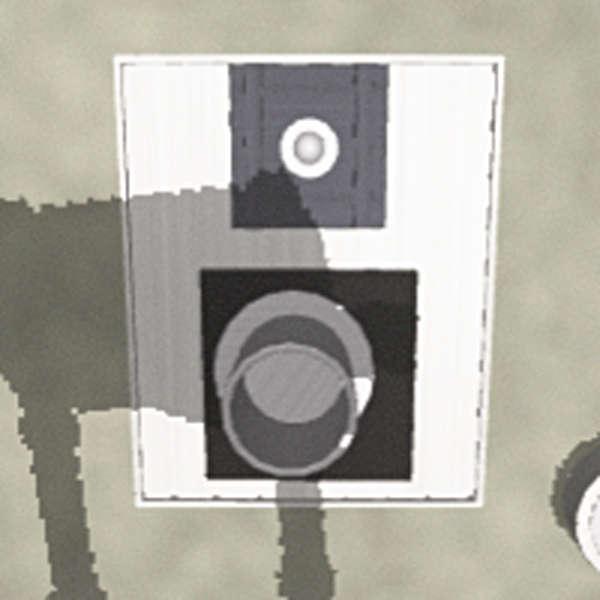

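The crop shows the tube's top ring spanning x 221–356 and y 342–475, and its flange spanning x 214–374. The shear pad's corners are at (201,269), (417,270), (412,480) and (207,479).

```bash
python3 -c "
from h import *
import pickle;c=pickle.load(open('w4.pkl','rb'))
o=(220,30)
quad(c,[(201,269),(417,270),(412,480),(207,479)],o,3,.006)
W=ray(c,(np.array([(221,408.5),(356,408.5),(288.5,342),(288.5,475)])+.5)/3-.5+o,.081);print(W.round(4),W.mean(0))
F=ray(c,(np.array([(214,372),(374,372)])+.5)/3-.5+o,.012);print(F)
m=W.mean(0)
goal([m[0]+.0015,m[1],.042],6.3)
"
```

```text
[0.4808 0.1307] yaw 6.23 x-size 0.0833 y-size 0.0826
[[0.4819 0.1593 0.081 ]
 [0.4867 0.1158 0.081 ]
 [0.5058 0.1398 0.081 ]
 [0.462  0.1353 0.081 ]] [0.48409306 0.1375608  0.081     ]
[[0.48006239 0.16759292 0.012     ]
 [0.48685857 0.10619835 0.012     ]]
yaw now 6.24 turn -0.06 then tool shift cm [ 0.62 -0.65 23.6 ] | shift in present tool axes [ 0.68 -0.67 23.6 ] tilt [-0.0025  0.0008]
```

Emit:
send_rows([
  [8.54, 0.6, -0.65, 3, 0],
  [8.54, 0, 0, 5, 0],
  [8.54, 0, 0, 5, 0],
  [8.54, 0, 0, 5, 0],
  [8.54, 0, 0, 3, 0],
  [8.54, 0, 0, 2, 0],
  [8.54, 0, 0, 1, 0],
  [8.54, 0, 0, 0, 0],
  [7, 0, 0, 0, 0],
  [5.5, 0, 0, 0, 0],
  [4.5, 0, 0, 0, 0],
  [4, 0, 0, 0, 0],
  [3.8, 0, 0, 0, 0],
  [3.8, 0, 0, 0, 0],
  [3.8, 0, 0, 0, 0],
  [3.8, 0, 0, 0, 0],
])

```text
time_s: 21.92
ee_pos: [0.4868, 0.1388, 0.0405]
eef_rot: [-3.137, -0.172, -0.002]
ft_force: [-1.3, -0.5, 5.5]
opening: 0.0442
finger_force: 60.4
```

Emit:
send_rows([
  [3.8, 0, 0, -0.5, 0],
  [3.8, 0, 0, -1.5, 0],
  [3.8, 0, 0, -4, 0],
  [3.8, 0, 0, -2, 0],
  [3.8, 0, 0, 0, 0],
])

```text
time_s: 22.55
ee_pos: [0.4879, 0.139, 0.1219]
eef_rot: [-3.136, -0.172, -0.008]
ft_force: [-0.2, 0.6, -3.0]
opening: 0.0442
finger_force: 62.0
```

```bash
python3 -c "
from h import *
goal([.4855,.4055,.042],-3.8); s=env.sense();print(s['ee_pos'],s['opening'],s['ft_force'])
"
```

```text
yaw now 6.27 turn 10.07 then tool shift cm [ -2.   -26.58   7.99] | shift in present tool axes [  2.64 -26.52   8.02] tilt [ 0.0051 -0.0006]
[0.48787573 0.13895414 0.12192097] 0.04423008530966816 [-0.18052049  0.57898176 -2.99293652]
```

Emit:
send_rows([
  [3.8, 0, 0, 0, 5],
  [3.8, 0, 0, 0, 5],
  [3.8, -0.3, -3, 0, 0],
  [3.8, -0.4, -5, 0, 0],
  [3.8, -0.4, -5, 0, 0],
  [3.8, -0.4, -5, 0, 0],
  [3.8, -0.4, -5, 0, 0],
  [3.8, 0, -3.6, 0, 0],
  [3.8, 0, 0, 0, 0],
  [3.8, 0, 0, 3, 0],
  [3.8, 0, 0, 2, 0],
  [3.8, 0, 0, 1, 0],
  [3.8, 0, 0, 0, 0],
])

```text
time_s: 24.18
ee_pos: [0.4836, 0.404, 0.0579]
eef_rot: [3.138, -0.103, -0.003]
ft_force: [-0.9, 0.3, -3.2]
opening: 0.0443
finger_force: 62.5
```

```bash
python3 -c "
from h import *
goal([.4862,.406,.0405],-3.8); s=env.sense();print(s['ee_pos'],s['opening'],s['ft_force'])
"
```

```text
yaw now -3.76 turn 0.04 then tool shift cm [ 0.24 -0.21  1.74] | shift in present tool axes [ 0.25 -0.21  1.74] tilt [-0.002   0.0018]
[0.48364705 0.40404615 0.05794648] 0.044284876687229004 [-0.89479939  0.28487853 -3.18692506]
```

Emit:
send_rows([
  [3.8, 0.2, -0.2, 0.6, 0],
  [3.8, 0, 0, 0.5, 0],
  [3.8, 0, 0, 0.3, 0],
  [3.8, 0, 0, 0.2, 0],
  [3.8, 0, 0, 0.05, 0],
  [3.8, 0, 0, 0, 0],
])

```text
time_s: 24.92
ee_pos: [0.4865, 0.4071, 0.0428]
eef_rot: [-3.14, 0.102, -0.0]
ft_force: [-0.6, 1.3, -3.2]
opening: 0.0443
finger_force: 62.5
```

Emit:
send_rows([
  [3.8, 0, 0.1, 0.1, 0],
  [3.8, 0, 0, 0.1, 0],
  [3.8, 0, 0, 0, 0],
])

```text
time_s: 25.3
ee_pos: [0.4863, 0.406, 0.0407]
eef_rot: [3.14, -0.102, -0.0]
ft_force: [0.1, 0.0, -3.3]
opening: 0.0443
finger_force: 62.6
```

Emit:
send_rows([
  [3.8, 0, 0, 0.05, 0],
  [3.8, 0, 0, 0.05, 0],
  [3.8, 0, 0, 0, 0],
])

```text
time_s: 25.68
ee_pos: [0.4864, 0.4061, 0.0406]
eef_rot: [3.14, -0.102, -0.0]
ft_force: [-3.0, -1.8, 4.8]
opening: 0.0444
finger_force: 63.1
```

Emit:
send_rows([
  [5, 0, 0, 0, 0],
  [6.5, 0, 0, 0, 0],
  [8.54, 0, 0, 0, 0],
  [8.54, 0, 0, 0, 0],
  [8.54, 0, 0, -1, 0],
  [8.54, 0, 0, -4, 0],
  [8.54, 0, 0, -6, 0],
  [8.54, 0, 0, -6, 0],
  [8.54, 0, 0, -6, 0],
  [8.54, 0, 0, 0, 0],
  [8.54, 0, 0, 0, 0],
])

```text
time_s: 27.05
ee_pos: [0.4863, 0.406, 0.2704]
eef_rot: [-3.139, 0.102, -0.001]
ft_force: [1.1, 0.3, 0.2]
opening: 0.0855
finger_force: 0.0
```

```bash
python3 -c "
from h import *
goal([.4985,-.424,.25],7.6);print(env.sense()['joint_pos'],env.sense()['ee_pos'])
import pickle;pickle.dump(env.camera_info('wrist'),open('w5.pkl','wb'));im=env.get_image('wrist');cv2.imwrite('pics/w5.png',im)
cv2.imwrite('pics/w5c.png',cv2.resize(im[30:230,220:420],None,fx=3,fy=3,interpolation=cv2.INTER_CUBIC))
"
```

```text
yaw now -3.72 turn -11.32 then tool shift cm [-9.77 82.43  2.04] | shift in present tool axes [ 6.6  82.75  1.99] tilt [ 0.0008 -0.0007]
[6.56281195e-01 1.64315574e-01 1.65164185e+00 1.24644539e-05
 1.32458657e+00 2.29206448e+00] [0.48634539 0.40599946 0.27042181]
```

View pics/w5c.png

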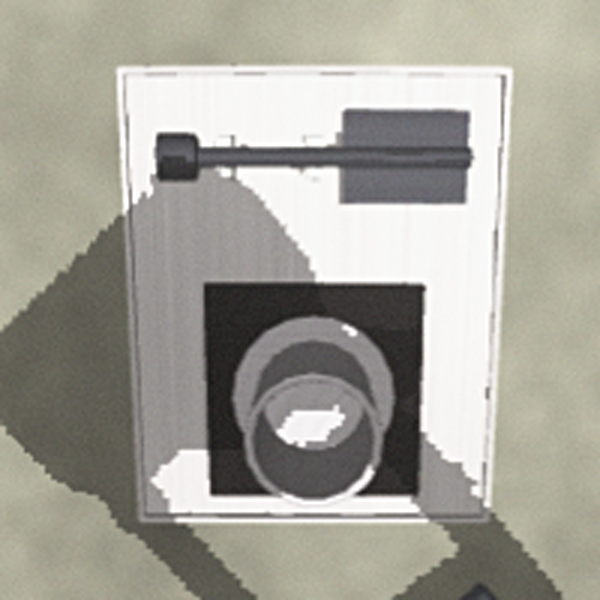

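The tube stands upright on the vane pad: flange x 233–395, top ring x 244–383 and y 373–506, pad corners (204,283), (426,285), (419,495) and (211,494). It looks centred. Next I go back for the cutter.

```bash
python3 -c "
from h import *
import pickle;c=pickle.load(open('w5.pkl','rb'))
o=(220,30)
quad(c,[(204,283),(426,285),(419,495),(211,494)],o,3,.006)
W=ray(c,(np.array([(244,439),(383,439),(313,373),(313,506)])+.5)/3-.5+o,.081);print(W.mean(0))
F=ray(c,(np.array([(233,397),(395,397)])+.5)/3-.5+o,.012);print(F.mean(0))
"
```

```text
[0.4841 0.4041] yaw -3.86 x-size 0.0827 y-size 0.0832
[0.48382398 0.40472976 0.081     ]
[0.4835378  0.40456886 0.012     ]
```

Emit:
send_rows([
  [8.54, 0.4, 5.17, 0, 0],
  [8.54, 0.4, 5.17, 0, 0],
  [8.54, 0.4, 5.17, 0, 0],
  [8.54, 0.4, 5.17, 0, 0],
  [8.54, 0.4, 5.17, 0, 0],
  [8.54, 0.4, 5.17, 0, 0],
  [8.54, 0.4, 5.17, 0, 0],
  [8.54, 0.4, 5.17, 0, 0],
  [8.54, 0.4, 5.17, 0, 0],
  [8.54, 0.4, 5.17, 0, 0],
  [8.54, 0.4, 5.17, 0, 0],
  [8.54, 0.4, 5.17, 0, 0],
  [8.54, 0.4, 5.17, 0, 0],
  [8.54, 0.4, 5.17, 0, 0],
  [8.54, 0.5, 5.17, 0, 0],
  [8.54, 0.5, 5.17, 2, 0],
  [8.54, 0, 0, 0, -5.7],
  [8.54, 0, 0, 0, -5.6],
  [8.54, 0, 0, 0, 0],
])

```text
time_s: 29.48
ee_pos: [0.4974, -0.423, 0.2467]
eef_rot: [-3.131, -0.205, 0.005]
ft_force: [0.6, -0.2, 0.4]
opening: 0.0856
finger_force: 0.0
```

```bash
python3 -c "
from h import *
goal([.4974,-.4237,.0075],7.6);print(env.sense()['joint_pos'],env.sense()['ee_pos'])
import pickle;pickle.dump(env.camera_info('wrist'),open('w6.pkl','wb'));im=env.get_image('wrist');cv2.imwrite('pics/w6.png',im)
cv2.imwrite('pics/w6c.png',cv2.resize(im[30:230,220:420],None,fx=3,fy=3,interpolation=cv2.INTER_CUBIC))
"
```

```text
yaw now 7.49 turn -0.11 then tool shift cm [-1.000e-02  7.000e-02  2.392e+01] | shift in present tool axes [ 0.07  0.16 23.92] tilt [-0.0032 -0.0038]
[-7.42919542e-01  2.17141650e-01  1.63277585e+00 -6.40291900e-06
  1.29665297e+00  6.97113935e-01] [ 0.49738791 -0.42302387  0.24674102]
```

View pics/w6c.png

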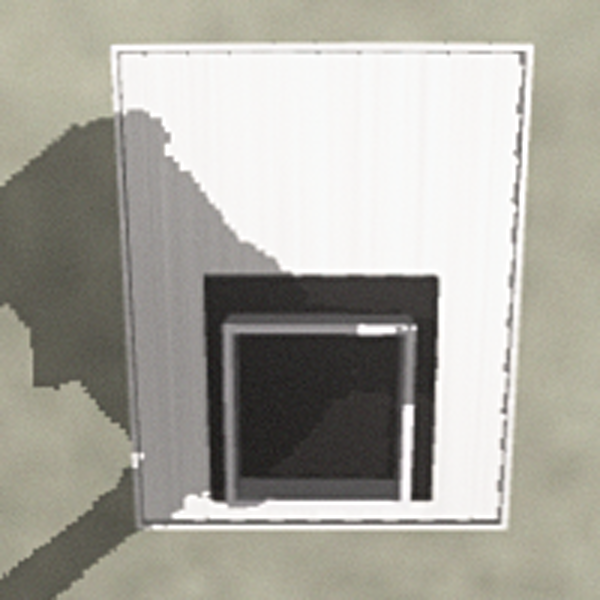

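The tube is within 1 mm of the pad's middle. The cutter is parked square on the spare pad, with its top ring at about (222,323), (417,323), (411,508) and (227,508). The spare pad's corners are at (204,274), (439,276), (433,502) and (210,500).

```bash
python3 -c "
from h import *
import pickle;c=pickle.load(open('w6.pkl','rb'))
o=(220,30)
quad(c,[(204,274),(439,276),(433,502),(210,500)],o,3,.006)
quad(c,[(222,323),(417,323),(411,508),(227,508)],o,3,.034)
"
```

```text
[ 0.4995 -0.4263] yaw 7.38 x-size 0.0836 y-size 0.0835
[ 0.4961 -0.4259] yaw 7.54 x-size 0.0644 y-size 0.0645
```

Emit:
send_rows([
  [8.54, 0, 0.05, 3, 0],
  [8.54, 0, 0, 5, 0],
  [8.54, 0, 0, 5, 0],
  [8.54, 0, 0, 5, 0],
  [8.54, 0, 0, 3, 0],
  [8.54, 0, 0, 1.5, 0],
  [8.54, 0, 0, 0.9, 0],
  [8.54, 0, 0, 0.3, 0],
  [8.54, 0, 0, 0, 0],
  [7, 0, 0, 0, 0],
  [6, 0, 0, 0, 0],
  [5.5, 0, 0, 0, 0],
  [5.5, 0, 0, 0, 0],
  [5.5, 0, 0, 0, 0],
  [5.5, 0, 0, 0, 0],
])

```text
time_s: 31.4
ee_pos: [0.4996, -0.4251, 0.0144]
eef_rot: [3.133, 0.207, 0.003]
ft_force: [-0.1, -0.0, 6.8]
opening: 0.0625
finger_force: 67.5
```

The grip is 7 mm higher than the first time, so I regrip lower.

Emit:
send_rows([
  [7, 0, 0, 0, 0],
  [8.2, 0, 0, 0, 0],
  [8.2, -0.15, 0, 0.5, 0],
  [8.2, 0, 0, 0.1, 0],
  [8.2, 0, 0, 0, 0],
  [6.5, 0, 0, 0, 0],
  [5.5, 0, 0, 0, 0],
  [5.5, 0, 0, 0, 0],
  [5.5, 0, 0, 0, 0],
  [5.5, 0, 0, 0, 0],
])

```text
time_s: 32.65
ee_pos: [0.4975, -0.4247, 0.0072]
eef_rot: [3.134, 0.207, 0.001]
ft_force: [0.1, -1.1, 3.2]
opening: 0.0629
finger_force: 67.4
```

Emit:
send_rows([
  [5.5, 0, 0, -0.5, 0],
  [5.5, 0, 0, -1.5, 0],
  [5.5, 0, 0, -4, 0],
  [5.5, 0, 0, -5, 0],
  [5.5, 0, 0, -1, 0],
  [5.5, 0, 0, 0, 0],
])

```text
time_s: 33.4
ee_pos: [0.4974, -0.4247, 0.1279]
eef_rot: [3.133, 0.207, 0.002]
ft_force: [0.2, 0.2, -1.9]
opening: 0.0628
finger_force: 67.2
```

```bash
python3 -c "
from h import *
goal([.483,.131,.0085],6.3); s=env.sense();print(s['ee_pos'],s['opening'],s['ft_force'])
"
```

```text
yaw now 7.57 turn 1.27 then tool shift cm [  4.67 -55.39  11.94] | shift in present tool axes [  5.88 -55.29  11.86] tilt [0.0012 0.0015]
[ 0.49740754 -0.42468133  0.12789062] 0.06276128723185385 [ 0.1541675   0.18186569 -1.85692168]
```

Emit:
send_rows([
  [5.5, 0, -1, 0, 1.3],
  [5.5, 0.2, -3, 0, 0],
  [5.5, 0.45, -5, 0, 0],
  [5.5, 0.45, -5, 0, 0],
  [5.5, 0.45, -5, 0, 0],
  [5.5, 0.45, -5, 0, 0],
  [5.5, 0.45, -5, 0, 0],
  [5.5, 0.45, -5, 0, 0],
  [5.5, 0.45, -5, 0, 0],
  [5.5, 0.45, -5, 0, 0],
  [5.5, 0.45, -5, 0, 0],
  [5.5, 0.45, -5, 0, 0],
  [5.5, 0.4, -4, 0, 0],
  [5.5, 0, -2.4, 0, 0],
  [5.5, 0, 0, 4, 0],
  [5.5, 0, 0, 3, 0],
  [5.5, 0, 0, 2, 0],
  [5.5, 0, 0, 1, 0],
  [5.5, 0, 0, 0, 0],
  [5.5, 0, 0, 0, 0],
])

```text
time_s: 35.9
ee_pos: [0.482, 0.1817, 0.0273]
eef_rot: [-3.137, -0.172, -0.001]
ft_force: [0.4, -0.4, -1.9]
opening: 0.0631
finger_force: 66.9
```

```bash
python3 -c "
from h import *
goal([.4825,.1317,.008],6.25); s=env.sense();print(s['ee_pos'],s['opening'],s['ft_force'])
"
```

```text
yaw now 6.26 turn 0.01 then tool shift cm [-0.5   4.98  1.93] | shift in present tool axes [-0.5   4.98  1.93] tilt [ 0.0009 -0.0002]
[0.48200398 0.18172174 0.02734791] 0.06307941636802411 [ 0.43060714 -0.35381163 -1.85293925]
```

I overshot y by 5 cm because I miscounted the rows. Nothing was touched, so I correct it at a safe height.

Emit:
send_rows([
  [5.5, 0, 0, -1, 0],
  [5.5, -0.25, 2.5, 0, 0],
  [5.5, -0.25, 2.45, 0, 0],
  [5.5, 0, 0, 0, 0],
  [5.5, 0, 0, 1, 0],
  [5.5, 0, 0, 0, 0],
])

```text
time_s: 36.65
ee_pos: [0.4813, 0.1322, 0.0261]
eef_rot: [3.137, 0.173, -0.002]
ft_force: [-0.7, -0.6, -1.8]
opening: 0.0631
finger_force: 66.9
```

```bash
python3 -c "
from h import *
goal([.4825,.1317,.008],6.25); s=env.sense();print(s['ee_pos'],s['opening'],s['ft_force'])
"
```

```text
yaw now 6.3 turn 0.05 then tool shift cm [0.12 0.06 1.81] | shift in present tool axes [0.12 0.06 1.81] tilt [-0.0015 -0.    ]
[0.48125986 0.13217804 0.02606111] 0.06309756723022296 [-0.73779831 -0.6208745  -1.84748332]
```

Emit:
send_rows([
  [5.5, 0.1, 0.05, 0.8, 0],
  [5.5, 0, 0, 0.5, 0],
  [5.5, 0, 0, 0.2, 0],
  [5.5, 0, 0, 0.1, 0],
  [5.5, 0, 0, 0.1, 0],
  [5.5, 0, 0, 0.05, 0],
  [5.5, 0, 0, 0, 0],
])

```text
time_s: 37.52
ee_pos: [0.4831, 0.1314, 0.0094]
eef_rot: [-3.137, -0.172, -0.0]
ft_force: [-0.5, -1.2, -1.5]
opening: 0.0629
finger_force: 67.0
```

Emit:
send_rows([
  [5.5, 0, 0, 0.1, 0],
  [5.5, 0, 0, 0.05, 0],
  [5.5, 0, 0, 0.05, 0],
  [5.5, 0, 0, 0, 0],
])

```text
time_s: 38.02
ee_pos: [0.4831, 0.1314, 0.0073]
eef_rot: [-3.137, -0.172, -0.0]
ft_force: [-1.1, -0.7, -2.3]
opening: 0.0622
finger_force: 67.2
```

Emit:
send_rows([
  [5.5, 0, 0, 0.05, 0],
  [5.5, 0, 0, 0.05, 0],
  [5.5, 0, 0, 0, 0],
])

```text
time_s: 38.4
ee_pos: [0.4831, 0.1314, 0.0072]
eef_rot: [3.137, 0.172, -0.0]
ft_force: [-3.9, -1.0, 7.0]
opening: 0.0633
finger_force: 68.2
```

Contact, so I release, rise and check.

Emit:
send_rows([
  [6.8, 0, 0, 0, 0],
  [7.5, 0, 0, 0, 0],
  [8.54, 0, 0, 0, 0],
  [8.54, 0, 0, -1, 0],
  [8.54, 0, 0, -4, 0],
  [8.54, 0, 0, -6, 0],
  [8.54, 0, 0, -6, 0],
  [8.54, 0, 0, -6, 0],
  [8.54, 0, 0, -1, 0],
  [8.54, 0, 0, 0, 0],
  [8.54, 0, 0, 0, 0],
])

```text
time_s: 39.78
ee_pos: [0.4817, 0.1311, 0.2442]
eef_rot: [3.136, 0.172, -0.006]
ft_force: [-0.3, 0.1, -0.9]
opening: 0.0856
finger_force: 0.0
```

```bash
python3 -c "
from h import *
print(env.sense()['ee_pos'])
import pickle;pickle.dump(env.camera_info('wrist'),open('w7.pkl','wb'));im=env.get_image('wrist');cv2.imwrite('pics/w7.png',im)
a=cv2.resize(im[110:220,270:380],None,fx=4,fy=4,interpolation=cv2.INTER_CUBIC)
s=env.get_image('scene');b=cv2.resize(s[100:380,180:520],(340*440//280,440))
cv2.imwrite('pics/fin.png',cv2.resize(cv2.hconcat([a,b]),(0,0),fx=.82,fy=.82) if 0 else cv2.hconcat([a,b[:,:360]]))
cv2.imwrite('pics/scene1.png',s)
"
```

```text
[0.48167346 0.13109913 0.24416797]
```

View pics/fin.png

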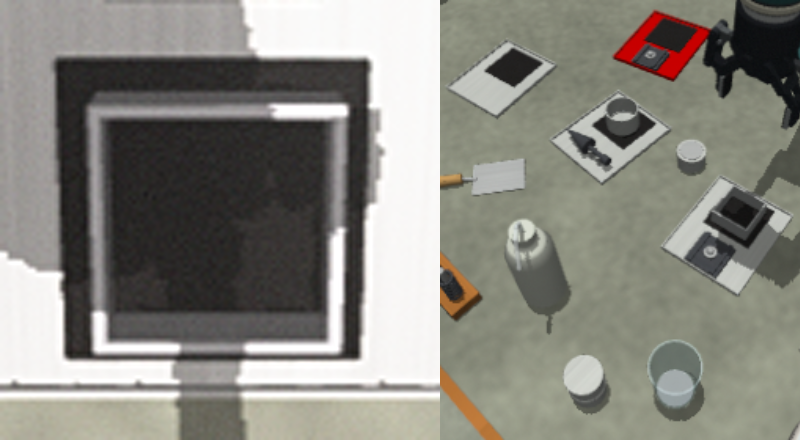

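View pics/scene1.png

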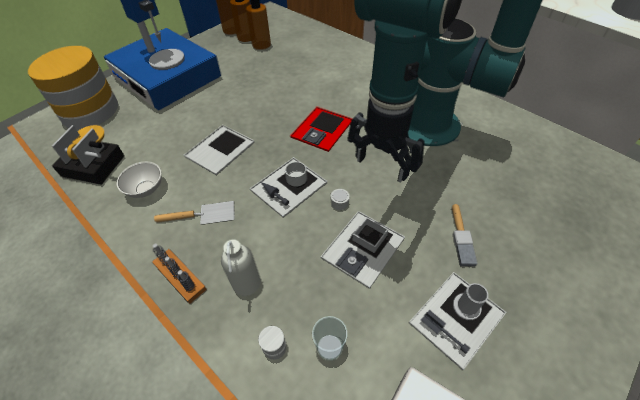

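Each mould stands upright in its own tray, and the bottle, beaker and tin (340,198) are where they were. The cutter's ring is at crop (88,104), (348,104), (344,356) and (92,356) on the pad at (56,59), (369,59), (360,357) and (66,357).

```bash
python3 -c "
from h import *
import pickle;c=pickle.load(open('w7.pkl','rb'))
o=(270,110)
p=quad(c,[(56,59),(369,59),(360,357),(66,357)],o,4,.006)
q=quad(c,[(88,104),(348,104),(344,356),(92,356)],o,4,.034)
d=np.hypot(*(p-q));print(d)
if d<.004: print(env.hand_in())
"
```

```text
[0.481  0.1308] yaw 6.33 x-size 0.0825 y-size 0.0826
[0.4817 0.1294] yaw 6.32 x-size 0.0652 y-size 0.0649
0.0015717164787982674
the job is handed in; nothing more can be done
None
```

The cup, tube and cutter each stand upright and released on their own tray's pad, within about 2 mm of the middle by camera. The bottle, beaker and tin weren't moved, and the job was handed in at about 40 s of the 118 s allowed.

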